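# Mount the tube carousel on the bench mixer

### The job

Pick up the blue tube carousel by its white bar handle and mount it on the mixer's drive plate: keep it level, put its centre bore over the spindle, turn it gently until its three holes line up with the plate's three studs and slide it fully home, flat on the plate, without forcing or dropping it. Let go and leave everything else on the bench where it is.

Things in the scene. Friction and masses are not known exactly. Their poses are not given: they have to be found in the camera images.
- carousel: Blue tube carousel, a loose disc (0.25 to 0.5 kg) flat on the bench: diameter 140 mm, 18 mm thick, orange vial caps (6 mm proud) and dark empty wells near its rim. Origin: centre of its underside, z up. In it: three white-ringed through holes, 13 mm diameter, centres 36 mm from the axis, one towards the carousel's +x, the others 120 deg either side; a centre bore, 18 mm diameter, 26 mm deep from below.
- handle (a point): Grip point of the carousel's white upright bar handle, on the carousel's axis, 54 mm above its underside; axes as the carousel's. The bar is 50 mm long (x), 20 mm thick (y) and reaches from 26 to 70 mm above the underside; it stands on a boss 32 mm in diameter whose top is 26 mm above the underside.
- mixer: White mixer fixed to the bench, base 160 mm (x) by 180 mm (y), top 60 mm above the bench; origin at the centre of its underside. Its rubber-mounted head carries a round aluminium drive plate, 112 mm diameter. The mount gives downward only: beyond 3.6 N of load (the carousel's weight included) it sinks, 1.5 N per mm, for up to 6 mm, then is rigid. Keep carousel-on-mixer force below 40 N.
- seat (a point): Centre of the drive plate's top face, 86 mm above the bench, where the centre of the carousel's underside must come; it sinks with the plate. Three studs, 9 mm diameter, 10 mm tall, rise 36 mm from it, 120 deg apart. The plate's brake holds it at an arbitrary angle: the studs' angle is unrelated to the mixer's or this point's axes and not measured; it must be seen or felt.
- spindle (a point): Tip of the steel spindle at the plate's centre, 24 mm above the plate: 16 mm diameter, its last 6 mm a cone tapering to 7 mm diameter. It goes into the carousel's centre bore, and the carousel can then be turned on it, resting on the studs, until the holes meet them. Stop turning once it drops: 1 N m of further twist is some 30 N on the studs.
- rack: Blue tube rack, 100 x 200 x 60 mm, with orange-capped tubes up to 96 mm high; loose bystander. Origin: centre of its underside.
- cap: Loose orange screw cap, 34 mm diameter, 14 mm high, bystander. Origin: centre of its underside.
- flask: Conical glass flask, 80 mm foot, 113 mm high, bystander. Origin: centre of its underside.
- beaker: Glass beaker, 70 mm diameter, 90 mm high, bystander. Origin: centre of its underside.
- reagent: Amber bottle with blue cap, 60 mm diameter, 140 mm high, bystander. Origin: centre of its underside.
- pipette: White pipette lying on the bench, about 250 mm long, bystander. Origin: underside, near its middle.

How it is judged:
By the outcome, as a careful person would: the job done as asked, in the order asked, and still so for the second after the job is handed in, with the robot touching nothing.
It also fails if it takes over 72 s, if anything falls off the work surface, if the arm or the gripper's body presses on something with over 40 N, if the wrist force passes 120 N, or if a joint passes its speed limit or range.

### The arm

A 6-joint arm with a two-finger parallel gripper is mounted at the origin on the work surface. World frame = base frame: x ahead of the robot, y to its left, z up, the work surface at z = 0. Lengths are in m, angles in degrees, forces in N, time in s.
With the tool pointing down it reaches from about 0.25 to 0.725 m from the base axis. Payload 9.7 kg.
Tool frame: the origin (TCP) lies between the finger pads; the fingertips stand 11 mm ahead of it and the grasp point (between the pads) lies 8 mm behind it; z points along the fingers, x is the direction in which the jaws open and shut, and the axes are right-handed (so a half turn about z gives the same grasp; the last joint's range is limited). The gripper opens to 85 mm and grips with 20 to 120 N. Pads are 22 mm wide; open, the fingers measure 114 mm over their backs; the gripper's body (76 mm by 85 mm) begins 54 mm behind the grasp point. The pads swing forward as they close: fully open they stand 13 mm farther back than shut.
Start: joints at [-66.234, 4.979, 10.078, 95.1, 0, 90], TCP at [0.222, -0.503, 0.204] pointing down, gripper open.
Joint ranges: [-179.16, 179.16], [-48.56, 103.87], [-65.8, 70.77], [-126.05, 130.52], [-82.76, 87.17], [-180, 180]. Speed limits (degrees/s): [127.2, 127.2, 147.25, 180, 180, 180].

### API

Orientations are given as [roll, pitch, yaw] about the fixed x, y, z axes, in that order (R = Rz(yaw) Ry(pitch) Rx(roll)).
In Python, from workcell import get_obs, camera, job_done, spotter gives the robot as it stands.
- The arm moves only by the tool play_rows, never from a script. Its argument "rows" is a list of rows, each a list of 3 entries, a list of its own where there are three numbers: the closure, from 0 (fully open) to 1 (shut), then the shift along the tool's x, y, z in cm, then the turn, a rotation vector about the tool's x, y, z in degrees. In form: [[claw, [x, y, z], [wx, wy, wz]], ...]. A call has 1 to 12 rows; each row shifts and turns the pose as measured when the row begins, along the tool's axes as they then stand; what a row does not reach is not made up. A row lasts 1/10 s, in which the tool goes at most 50 mm and 8.59 degrees, less where a joint would pass 70% of its speed; a pose out of reach is approached as far as the arm can. A call is refused whole if a number of a shift passes 5 or a number of a turn 8.59, either way. A call with a gripper value outside its range is refused whole. The fingers move at their own pace and stop on an object; "newtons" is the grip in N (left out, the last holds). Time passes only in rows, so rows that do not move let the fingers close. It gives the time, the measured TCP pose, the force and the opening at its end, in the units of the state.
- get_obs(): the state, without advancing time (a new reading comes with each control period).
- camera(name): name is "scene" or "side" or "wrist"; returns a dict with "img" (400x640x3 uint8, red, green, blue), "intrinsics" (3x3 intrinsics, pixels), "k1" (the pictures are not rectified: a ray, as slopes to the right and down, at radius r is drawn at 1 + k1 r^2 times it, then the intrinsics apply), "xyz" and "orientation" of the camera in the world. Camera axes: x right, y down, z forward; pixel columns grow to the right and rows downward; lengths in m; the calibration is good to about 2 mm. A picture is of the moment at which its call begins. There is no depth.
- job_done(): hands the job in, once; it reports no verdict.
Trained networks look in a picture, given as the dict that the camera call returned (one of the last four; its "shot" number tells which), for a name from the list of things; names that differ only in an ending like _2 or _b are one class to them, and where a whole thing is asked for, a point or a joint stands for the part that bears it (a point fixed in the world has none). Each returns a list of dicts, best first, with "confidence" (0 to 1); they miss things now and then, are a little off and sometimes report something else, mostly with a low value. They report only what shows in the picture. A call takes as long as a camera call.
- spotter.spot_in(picture, thing): "point" ([x, y, z] in m, in world coordinates, good to about 4 mm: the middle of the surface that is visible of it).
- spotter.trace(picture, thing): "pixels" (400x640 bool, what is visible of it).
The state is a dict: "time": time; "q": joint angles; "qd": joint speeds; "joint_efforts": joint torques, N m; "ee_pos": TCP position; "tcp_rot": TCP orientation; "wrist_force": force on the tool from outside, world axes, zero at the start; "torque": the same for the moment, N m; "opening": finger opening in m.
Only numpy, scipy, OpenCV 4.12 (cv2) and the standard library are available. Lean on these libraries where they do the work, as an engineer would, in place of code of your own. Each camera call takes 0.05 s, during which the arm holds its last target.

## Working session

There is one attempt and no reset: what is moved stays moved. The work goes in short steps, Python scripts to look and compute and a tool call to move; the robot and the scene stay as the last step left them, time stands still between calls to the robot, and variables do not carry over. Pictures are saved under pics/ and viewed, and the job is handed in when it is done.

Besides the shell and the picture viewer there is one more tool, called after ">>>" by a JSON object that holds its "method" and its "body". play_rows: Moves the arm, as the interface text tells. Its arguments: {"type":"object","properties":{"rows":{"type":"array","items":{"type":"array"}},"newtons":{"type":"number"}},"required":["rows"]}

```bash
ls; mkdir -p pics
cat > h.py <<'E'
import numpy as np, cv2
from scipy.spatial.transform import Rotation as R
from workcell import get_obs, camera, job_done, spotter
def save(c,n): cv2.imwrite('pics/'+n,c['img'][:,:,::-1])
def camR(c):
    o=np.array(c['orientation'],float)
    return o if o.shape==(3,3) else R.from_euler('xyz',o,degrees=True).as_matrix()
def proj(c,P):
    p=(np.atleast_2d(P)-np.array(c['xyz']))@camR(c)
    s=p[:,:2]/p[:,2:]; s=s*(1+c['k1']*(s**2).sum(1,keepdims=True))
    K=np.array(c['intrinsics']); return s@K[:2,:2].T+K[:2,2]
def onz(c,uv,z):
    K=np.array(c['intrinsics']); uv=np.atleast_2d(uv)
    d=(uv-K[:2,2])/[K[0,0],K[1,1]]; s=d.copy()
    for _ in range(30): s=d/(1+c['k1']*(s**2).sum(1,keepdims=True))
    r=np.c_[s,np.ones(len(s))]@camR(c).T; o=np.array(c['xyz'])
    return o+r*((z-o[2])/r[:,2:])
E
python3 - <<'E'
from h import *
np.set_printoptions(precision=4,suppress=True)
print(get_obs())
for n in ['scene','side','wrist']:
    c=camera(n); save(c,n+'0.png'); print(n,c['xyz'],c['orientation'],c['intrinsics'],c['k1'])
    for t in ['carousel','handle','mixer','seat','spindle','rack','cap','flask','beaker','reagent','pipette']:
        r=spotter.spot_in(c,t)
        print(t,[(np.round(a['point'],4),round(a['confidence'],2)) for a in r[:2]])
print(get_obs()['time'])
E
```

```text
pics
{'time': 0.0, 'q': array([-66.234 ,   5.0118,  10.0347,  95.0977,  -0.0003,  89.9987]), 'qd': array([-0.0082, -0.0206,  0.0012,  0.0847,  0.0495,  0.0368]), 'joint_efforts': array([  0.0043, -52.0388,  46.4809,   0.0162,   0.0001,  -0.0001]), 'ee_pos': array([ 0.2215, -0.5031,  0.203 ]), 'tcp_rot': array([179.9997,   0.0748, -66.2327]), 'wrist_force': array([ 0.488 , -0.0078, -0.206 ]), 'torque': array([ 0.0063, -0.0043, -0.0339]), 'opening': 0.08552243024017951}
scene [ 1.8435 -0.4835  1.2181] [-129.1791    0.9106   68.4331] [[500.1961   0.     316.9347]
 [  0.     500.1961 194.7105]
 [  0.       0.       1.    ]] -0.11272464062713733
carousel []
handle []
mixer []
seat []
spindle []
rack []
cap []
flask []
beaker []
reagent []
pipette []
side [ 0.4949 -1.0059  0.9935] [-131.6352   -0.2718   -4.9177] [[378.9331   0.     324.0691]
 [  0.     378.9331 201.4551]
 [  0.       0.       1.    ]] -0.023636322196199724
carousel [(array([0.5241, 0.1784, 0.0196]), 0.78)]
handle [(array([0.5187, 0.1765, 0.018 ]), 0.75)]
mixer [(array([ 0.505 , -0.2386,  0.0583]), 0.72), (array([0.518 , 0.1786, 0.0202]), 0.24)]
seat [(array([ 0.5138, -0.2053,  0.0832]), 0.79)]
spindle [(array([ 0.5059, -0.2039,  0.085 ]), 0.79)]
rack [(array([0.75  , 0.1983, 0.0565]), 0.9)]
cap []
flask [(array([0.5233, 0.1766, 0.0166]), 0.63), (array([ 0.7222, -0.0091,  0.0465]), 0.6)]
beaker [(array([ 0.7216, -0.2912,  0.0624]), 0.92)]
reagent [(array([0.6464, 0.4418, 0.0711]), 0.71)]
pipette [(array([ 0.4836, -0.5031,  0.0196]), 0.65)]
wrist [ 0.2938 -0.4722  0.3729] [162.2815  -0.0876 -66.2942] [[277.7636   0.     322.9649]
 [  0.     277.7636 203.3809]
 [  0.       0.       1.    ]] 0.0029714246987031377
carousel []
handle []
mixer []
seat []
spindle []
rack []
cap []
flask []
beaker []
reagent []
pipette [(array([ 0.42  , -0.5132,  0.0213]), 0.82)]
1.8
```

View pics/scene0.png

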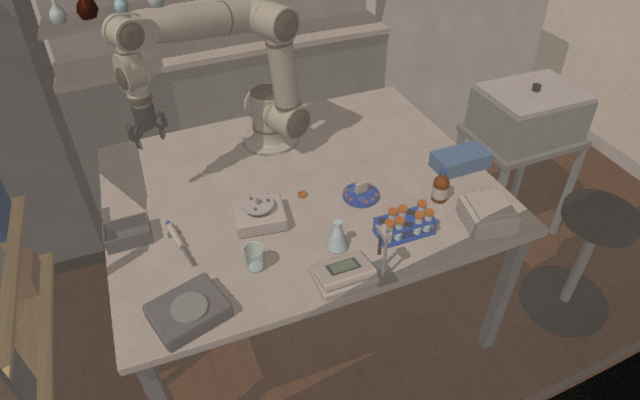

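View pics/side0.png

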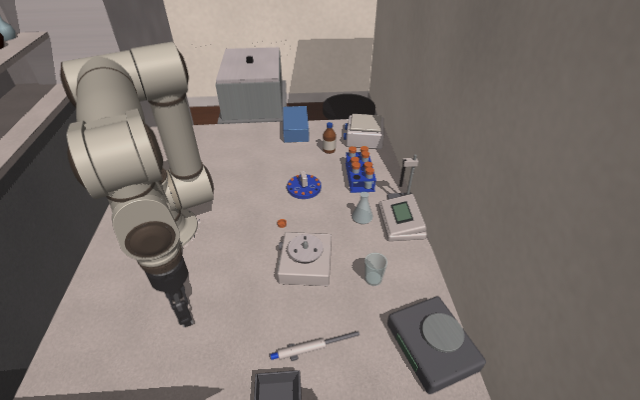

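View pics/wrist0.png

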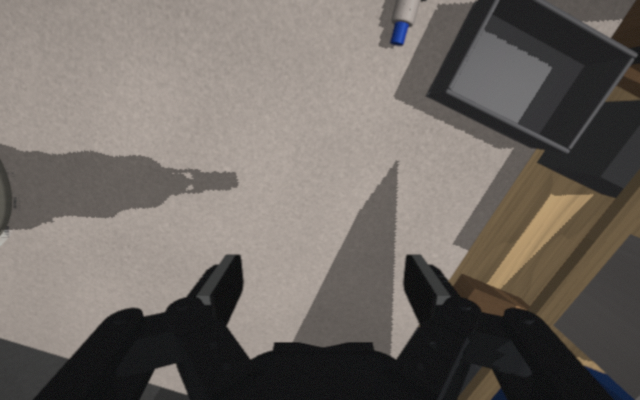

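>>> {"method": "play_rows", "body": {"rows": [[0,[-1.5,-3.8,-0.5],[0,0,0]],[0,[-1.5,-3.8,-0.5],[0,0,0]],[0,[-1.5,-3.8,-0.5],[0,0,0]],[0,[-1.5,-3.8,-0.5],[0,0,0]],[0,[-1.5,-3.8,-0.5],[0,0,0]],[0,[-1.5,-3.8,-0.5],[0,0,0]],[0,[-1.5,-3.8,-0.5],[0,0,0]],[0,[-1.5,-3.8,-0.5],[0,0,0]],[0,[-1.5,-3.8,-0.5],[0,0,0]],[0,[-1.5,-3.8,-0.5],[0,0,0]],[0,[0,0,0],[0,0,0]],[0,[0,0,0],[0,0,0]]]}}

```text
time: 3.0
ee_pos: [0.5197, -0.2019, 0.2544]
tcp_rot: [-179.9, -0.0, -66.4]
wrist_force: [0.1, -0.3, 0.1]
opening: 0.0854
```

Run:
```python
from h import *
np.set_printoptions(precision=4,suppress=True)
o=get_obs();print(o['time'],o['ee_pos'],o['tcp_rot'],o['q'])
c=camera('wrist'); save(c,'wrist1.png'); print(c['xyz'],c['orientation'])
for t in ['mixer','seat','spindle']:
    r=spotter.spot_in(c,t)
    print(t,[(np.round(a['point'],4),round(a['confidence'],2)) for a in r[:2]])
```

```text
3.0 [ 0.5197 -0.2019  0.2544] [-179.9493   -0.0054  -66.4143] [-21.2438   7.5169  18.5623 101.0057   0.0319 135.1705]
[ 0.5919 -0.1709  0.4238] [162.3344  -0.0941 -66.472 ]
mixer [(array([ 0.5193, -0.1933,  0.0588]), 0.65)]
seat [(array([ 0.5115, -0.1925,  0.0848]), 0.85)]
spindle [(array([ 0.5094, -0.1935,  0.0907]), 0.67)]
```

View pics/wrist1.png

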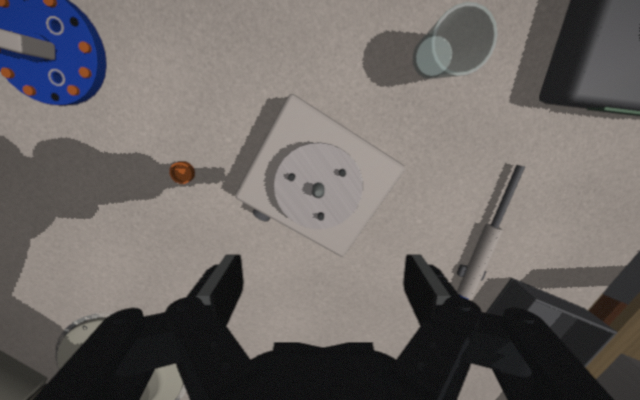

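Run:
```python
import cv2
i=cv2.imread('pics/wrist1.png')[130:240,260:380]
cv2.imwrite('pics/w1z.png',cv2.resize(i,None,fx=5,fy=5,interpolation=cv2.INTER_CUBIC))
```

```text
(no output)
```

View pics/w1z.png

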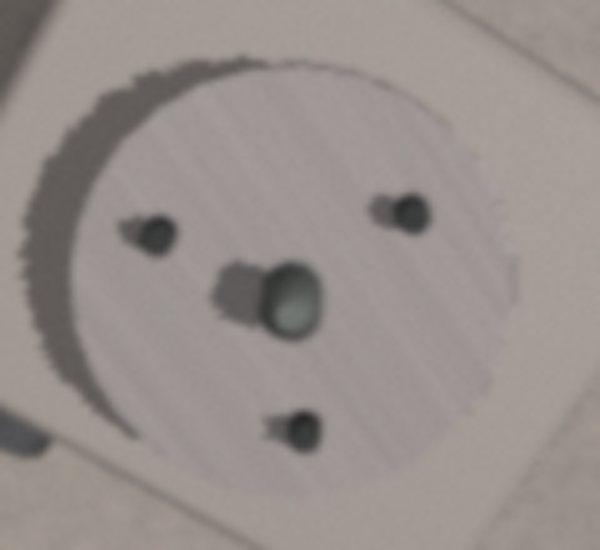

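```bash
cat > seat.py <<'E'
from h import *
from scipy.optimize import least_squares
C1=dict(xyz=[ 0.5919,-0.1709,0.4238],orientation=[162.3344,-0.0941,-66.472],intrinsics=[[277.7636,0,322.9649],[0,277.7636,203.3809],[0,0,1]],k1=0.0029714)
E
python3 - <<'E'
from seat import *
np.set_printoptions(precision=4,suppress=True)
def z2p(z): return (np.array(z)+.5)/5-.5+[260,130]
st=z2p([(158,235),(412,214),(302,431)])
w=onz(C1,st,0.096); print(w)
def f(p): 
    a=p[2]+np.radians([0,-120,120]) 
    return (w[:,:2]-np.c_[p[0]+.036*np.cos(a),p[1]+.036*np.sin(a)]).ravel()
best=None
for s in (1,-1):
  for a0 in range(0,360,60):
    def g(p):
        a=p[2]+np.radians([0,-120*s,120*s]); return (w[:,:2]-np.c_[p[0]+.036*np.cos(a),p[1]+.036*np.sin(a)]).ravel()
    r=least_squares(g,[*w[:,:2].mean(0),np.radians(a0)])
    if best is None or r.cost<best.cost: best=r
print(best.x[:2],np.degrees(best.x[2])%120,best.fun*1e3)
rim=onz(C1,z2p([(72,280),(515,280),(290,65),(300,495)]),0.086);print(rim)
print(onz(C1,z2p([(294,312)]),0.110))
E
```

```text
[[ 0.5121 -0.1646  0.096 ]
 [ 0.5411 -0.2184  0.096 ]
 [ 0.4799 -0.2162  0.096 ]]
[ 0.5111 -0.1997] 88.07213520094439 [-0.1281 -0.8376 -0.4772  0.3505  0.6053  0.4871]
[[ 0.4905 -0.1489  0.086 ]
 [ 0.5347 -0.2505  0.086 ]
 [ 0.5607 -0.1781  0.086 ]
 [ 0.4598 -0.2242  0.086 ]]
[[ 0.5112 -0.2008  0.11  ]]
```

>>> {"method": "play_rows", "body": {"rows": [[0,[-2.9,-1.3,0],[0,0,-7]],[0,[-2.7,-1.6,0],[0,0,-7]],[0,[-2.5,-2.0,0],[0,0,-7]],[0,[-2.3,-2.3,0],[0,0,-7]],[0,[-2.0,-2.5,0],[0,0,-7]],[0,[-1.6,-2.7,0],[0,0,-7]],[0,[-1.3,-2.9,0],[0,0,-7]],[0,[-0.9,-3.1,0],[0,0,-7]],[0,[-0.6,-3.2,0],[0,0,-7]],[0,[-0.2,-3.2,0],[0,0,-7]],[0,[0.2,-3.2,0],[0,0,-7]],[0,[0,0,0],[0,0,0]]]}}

```text
time: 4.4
ee_pos: [0.5134, 0.1474, 0.2551]
tcp_rot: [179.9, -0.2, 12.2]
wrist_force: [-0.7, -0.8, -0.4]
opening: 0.0853
```

Run:
```python
from h import *
np.set_printoptions(precision=4,suppress=True)
o=get_obs();print(o['time'],o['ee_pos'],o['tcp_rot'],o['q'])
c=camera('wrist'); save(c,'wrist2.png'); print(c['xyz'],c['orientation'])
import pickle; pickle.dump(c,open('c2.pkl','wb'))
for t in ['carousel','handle']:
    r=spotter.spot_in(c,t)
    print(t,[(np.round(a['point'],4),round(a['confidence'],2)) for a in r[:2]])
```

```text
4.4 [0.5134 0.1474 0.2551] [179.9269  -0.1953  12.2037] [ 16.0751   4.0717  14.8988 100.6372  -0.0861  93.8714]
[0.4971 0.2235 0.4242] [162.1177  -0.2232  12.1439]
carousel [(array([0.5179, 0.1994, 0.0199]), 0.86)]
handle [(array([0.5193, 0.2001, 0.0164]), 0.86)]
```

View pics/wrist2.png

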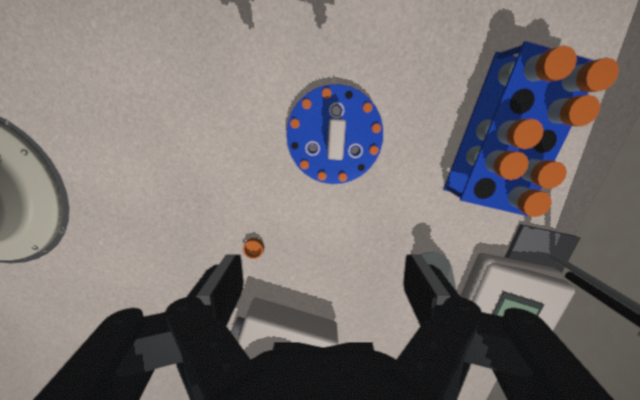

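Run:
```python
import cv2
i=cv2.imread('pics/wrist2.png')[75:195,275:395]
cv2.imwrite('pics/w2z.png',cv2.resize(i,None,fx=5,fy=5,interpolation=cv2.INTER_CUBIC))
```

```text
(no output)
```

View pics/w2z.png

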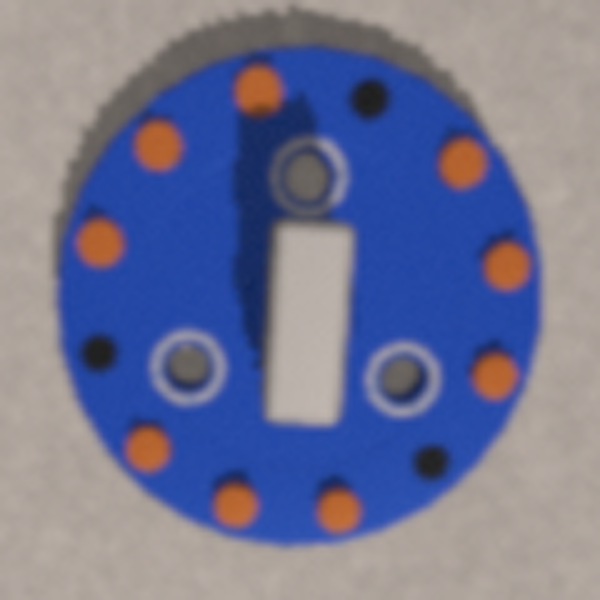

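Run:
```python
from seat import *
import pickle; c=pickle.load(open('c2.pkl','rb'))
np.set_printoptions(precision=4,suppress=True)
def z2p(z): return (np.array(z)+.5)/5-.5+[275,75]
w=onz(c,z2p([(308,177),(188,367),(402,379)]),0.018); print(w)
a=np.array([0,120,-120])
for s in (1,-1):
    def g(p):
        b=p[2]+s*np.radians(a); return (w[:,:2]-np.c_[p[0]+.036*np.cos(b),p[1]+.036*np.sin(b)]).ravel()
    r=least_squares(g,[*w[:,:2].mean(0),1.7]); print(r.x[:2],np.degrees(r.x[2]),r.fun*1e3)
b=onz(c,z2p([(275,222),(354,225),(340,425),(264,422)]),0.07); print(b,b.mean(0)); d=b[0]+b[1]-b[2]-b[3]; print(np.degrees(np.arctan2(d[1],d[0])),np.linalg.norm(d)/2)
d=b[1]+b[2]-b[0]-b[3];print(np.degrees(np.arctan2(d[1],d[0])),np.linalg.norm(d)/2)
rim=onz(c,z2p([(58,300),(543,300),(297,45),(297,545)]),0.018);print((rim[0]+rim[1])/2,(rim[2]+rim[3])/2)
```

```text
[[0.5156 0.2325 0.018 ]
 [0.4934 0.1746 0.018 ]
 [0.5546 0.1842 0.018 ]]
[0.5212 0.1971] 98.98790626266242 [-0.0038 -0.1478  0.1601  0.1224 -0.1564  0.0254]
[0.5212 0.1971] 109.2661519983416 [  6.2505   1.4263 -63.192  -15.8223  56.9415  14.396 ]
[[0.5077 0.2195 0.07  ]
 [0.5267 0.2229 0.07  ]
 [0.5347 0.1747 0.07  ]
 [0.5155 0.1714 0.07  ]] [0.5211 0.1971 0.07  ]
99.32818857051743 0.04885551286622757
9.952051400448147 0.019361149981671894
[0.521  0.1998 0.018 ] [0.5205 0.1972 0.018 ]
```

>>> {"method": "play_rows", "body": {"rows": [[0,[0.9,-2.4,2.0],[0,0,1.6]],[0,[0.9,-2.4,3.0],[0,0,1.6]],[0,[0,0,3.0],[0,0,0]],[0,[0,0,3.0],[0,0,0]],[0,[0,0,0.0],[0,0,0]],[0,[0,0,0.0],[0,0,0]]]}}

```text
time: 5.15
ee_pos: [0.5255, 0.1879, 0.1449]
tcp_rot: [179.9, -0.5, 7.3]
wrist_force: [1.0, -0.4, 1.2]
opening: 0.0856
```

```bash
cat > st.py <<'E'
from h import *
import sys
np.set_printoptions(precision=4,suppress=True)
o=get_obs();print(o['time'],o['ee_pos'],o['tcp_rot'],'q',o['q'],'F',o['wrist_force'],o['torque'],o['opening'])
if len(sys.argv)>4:
    x,y,yaw,z=map(float,sys.argv[1:5])
    Rm=R.from_euler('xyz',o['tcp_rot'],degrees=True)
    d=np.array([x,y,z])-o['ee_pos']
    T=R.from_euler('xyz',[180,0,yaw],degrees=True)
    print('shift cm',Rm.inv().apply(d)*100,'turn',(Rm.inv()*T).as_rotvec(degrees=True))
E
python3 st.py 0.5212 0.1971 9.1 0.048
```

```text
5.15 [0.5255 0.1879 0.1449] [179.8725  -0.4934   7.3128] q [ 19.8066   4.7643   3.3371  88.1186  -0.2312 102.4934] F [ 1.0305 -0.4436  1.1546] [ 0.0153 -0.0318  0.0162] 0.08558500978437328
shift cm [-0.3896 -0.9876  9.688 ] turn [ 0.1352 -0.4914 -1.7877]
```

>>> {"method": "play_rows", "body": {"rows": [[0,[-0.4,-1.0,1.0],[0.1,-0.5,-1.8]],[0,[0,0,1.5],[0,0,0]],[0,[0,0,0.5],[0,0,0]],[0,[0,0,0],[0,0,0]]]}}

```text
time: 5.55
ee_pos: [0.5219, 0.1972, 0.1169]
tcp_rot: [-180.0, -0.3, 9.1]
wrist_force: [-0.4, -0.3, -1.2]
opening: 0.0854
```

```bash
python3 st.py 0.5212 0.1971 9.1 0.048
python3 - <<'E'
from h import *
import pickle
c=camera('wrist'); save(c,'wrist3.png');pickle.dump(c,open('c3.pkl','wb'))
E
```

```text
5.55 [0.5219 0.1972 0.1169] [-179.9641   -0.2606    9.1087] q [ 20.7127   4.888    0.3816  85.2312  -0.0172 101.6038] F [-0.3784 -0.2695 -1.1929] [-0.0189  0.0223 -0.0103] 0.08537097080710991
shift cm [-0.102  0.007  6.89 ] turn [-0.0359 -0.2606  0.0088]
```

View pics/wrist3.png

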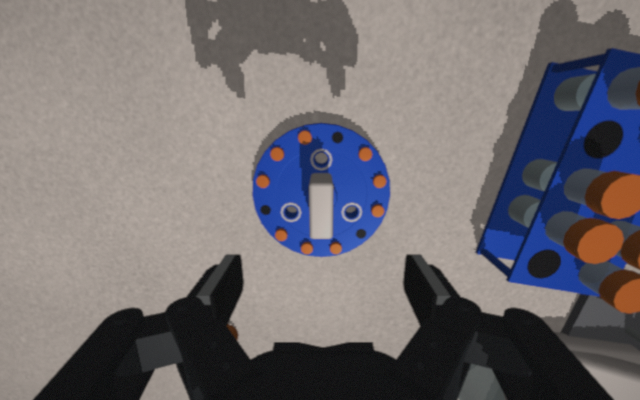

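Run:
```python
from seat import *
import pickle; c=pickle.load(open('c3.pkl','rb'))
print(proj(c,[[.5212,.1971,.07],[.5212,.1971,.018]]), onz(c,[[321,206]],.07), onz(c,[[321.5,190]],.018))
```

```text
[[320.85709249 212.85351835]
 [320.96872007 195.37317509]] [[0.52039116 0.20301168 0.07      ]] [[0.52085813 0.20269766 0.018     ]]
```

>>> {"method": "play_rows", "body": {"rows": [[0,[-0.1,0,2.0],[0,-0.3,0]],[0,[0,0,2.0],[0,0,0]],[0,[0,0,1.5],[0,0,0]],[0,[0,0,1.0],[0,0,0]],[0,[0,0,0],[0,0,0]]]}}

```text
time: 6.1
ee_pos: [0.5226, 0.1977, 0.0525]
tcp_rot: [-179.9, -0.2, 9.1]
wrist_force: [0.3, -1.1, -0.0]
opening: 0.0854
```

```bash
python3 st.py 0.5212 0.1971 9.1 0.048
```

```text
6.1 [0.5226 0.1977 0.0525] [-179.919    -0.2146    9.1028] q [ 20.7071   5.6586  -5.9125  78.2025   0.0362 101.6042] F [ 0.3049 -1.1328 -0.0168] [-0.0369 -0.0133 -0.0233] 0.08538863660473099
shift cm [-0.1464  0.0427  0.4455] turn [-0.081  -0.2146  0.003 ]
```

>>> {"method": "play_rows", "body": {"rows": [[0,[-0.1,0,0.5],[0,-0.2,0]],[0.5,[0,0,0],[0,0,0]],[1,[0,0,0],[0,0,0]],[1,[0,0,0],[0,0,0]],[1,[0,0,0],[0,0,0]],[1,[0,0,0],[0,0,0]],[1,[0,0,0],[0,0,0]],[1,[0,0,0],[0,0,0]],[1,[0,0,0],[0,0,0]]], "newtons": 50}}

```text
time: 7.0
ee_pos: [0.523, 0.1982, 0.0503]
tcp_rot: [-179.9, -0.2, 9.1]
wrist_force: [-0.3, 0.3, 0.3]
opening: -0.0001
```

```bash
python3 st.py 0.5212 0.1971 9.1 0.048
```

```text
7.0 [0.523  0.1982 0.0503] [-179.8695   -0.2332    9.1012] q [ 20.7051   5.7496  -6.0577  77.938    0.0809 101.6038] F [-0.3483  0.3146  0.337 ] [ 0.0138 -0.0341  0.0184] -6.863812292981897e-05
shift cm [-0.2     0.0768  0.226 ] turn [-0.1305 -0.2332  0.0015]
```

Run:
```python
from h import *
c=camera('wrist'); save(c,'wrist4.png')
c=camera('side'); cv2.imwrite('pics/side4.png',cv2.resize(c['img'][130:250,230:390,::-1],None,fx=5,fy=5))
```

```text
(no output)
```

View pics/wrist4.png

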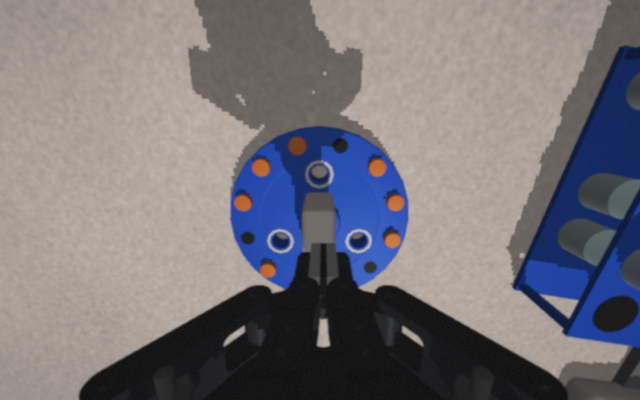

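View pics/side4.png

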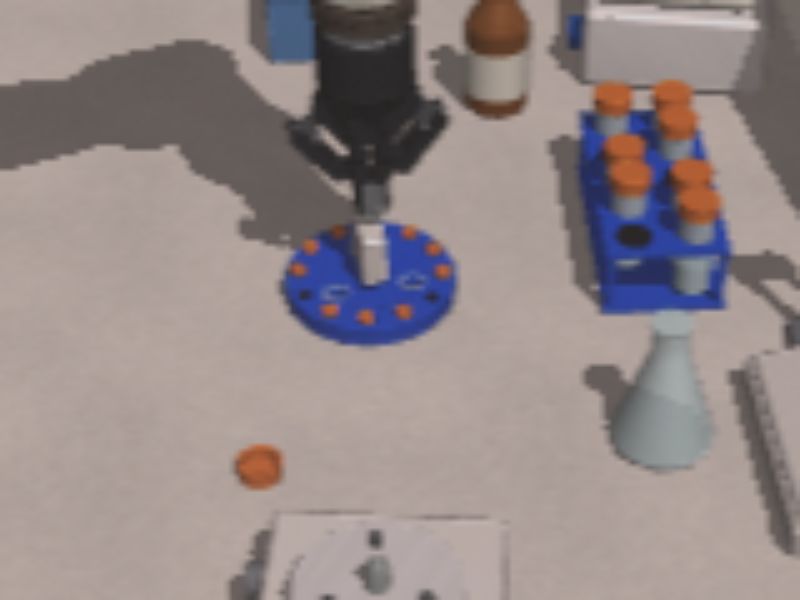

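Run:
```python
from seat import *
np.set_printoptions(precision=4,suppress=True)
o=get_obs(); c=camera('side'); w=camera('wrist'); s=camera('scene')
cv2.imwrite('pics/scene5.png',cv2.resize(s['img'][120:260,260:480,::-1],None,fx=3.6,fy=3.6,interpolation=cv2.INTER_CUBIC))
print(o['ee_pos'],o['tcp_rot'],w['xyz'],w['orientation'])
T=o['ee_pos']; P=[T,T-[0,0,.011],[.5212,.1971,.07],[.5212,.1971,.018]]
for k in (c,w,s): print(proj(k,P))
print('side first',proj(c,[[.2215,-.5031,.203],[.2215,-.5031,.192]]))
r=onz(w,[(319,174),(281,240),(358,240)],.018); print(r,r.mean(0))
```

```text
[0.523  0.1982 0.0503] [-179.8721   -0.232     9.1023] [0.5109 0.2744 0.2197] [162.3186  -0.2609   9.0416]
[[304.2722 178.1317]
 [304.3534 180.2756]
 [303.677  174.4181]
 [304.0709 184.5493]]
[[321.7737 236.6091]
 [321.7664 230.0749]
 [318.4847 251.5534]
 [319.2087 220.1644]]
[[361.2904 186.5492]
 [361.1744 188.8343]
 [361.0324 182.1973]
 [360.4924 192.9926]]
side first [[187.4999 318.0222]
 [188.6079 320.5453]]
[[0.5155 0.2331 0.018 ]
 [0.4938 0.1757 0.018 ]
 [0.5543 0.1852 0.018 ]] [0.5212 0.198  0.018 ]
```

View pics/scene5.png

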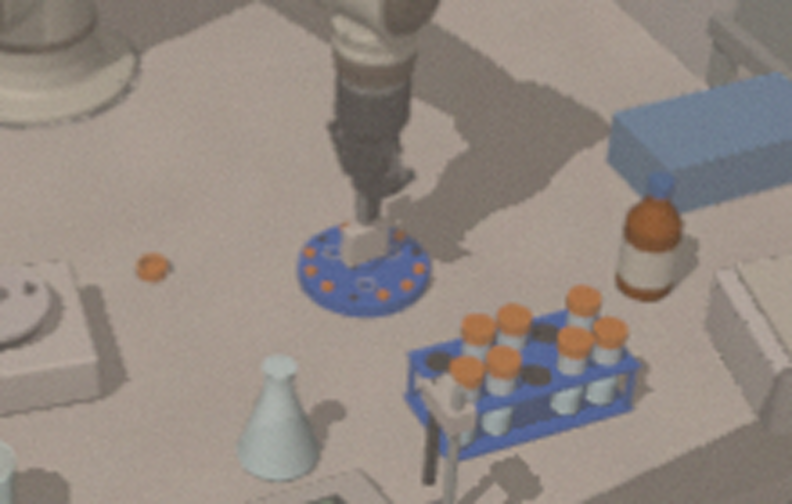

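Run:
```python
from h import *
i=cv2.imread('pics/side0.png')[230:340,120:240]
cv2.imwrite('pics/s0z.png',cv2.resize(i,None,fx=5,fy=5,interpolation=cv2.INTER_CUBIC))
c=camera('side')
Rm=R.from_euler('xyz',[180,0,-66.2],degrees=True); T=np.array([.2215,-.5031,.203])
for z in (-.05,-.04,-.03,-.02,-.01,0,.01):
  P=T+Rm.apply([[-.0425,0,z],[.0425,0,z],[-.0425,.011,z],[.0425,.011,z]])
  print(z,np.round((proj(c,P)-[120,230])*5).tolist())
```

```text
-0.05 [[290.0, 310.0], [334.0, 455.0], [266.0, 320.0], [309.0, 465.0]]
-0.04 [[295.0, 323.0], [340.0, 467.0], [271.0, 332.0], [315.0, 477.0]]
-0.03 [[300.0, 335.0], [345.0, 479.0], [277.0, 344.0], [320.0, 489.0]]
-0.02 [[306.0, 347.0], [350.0, 491.0], [282.0, 357.0], [326.0, 501.0]]
-0.01 [[311.0, 359.0], [356.0, 502.0], [288.0, 369.0], [331.0, 513.0]]
0 [[316.0, 371.0], [361.0, 514.0], [293.0, 380.0], [336.0, 524.0]]
0.01 [[321.0, 383.0], [366.0, 525.0], [298.0, 392.0], [342.0, 535.0]]
```

View pics/s0z.png

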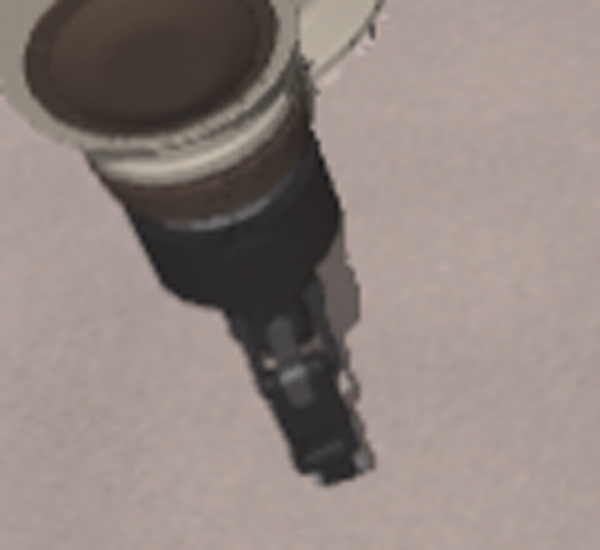

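>>> {"method": "play_rows", "body": {"rows": [[0,[-0.2,0.1,-0.3],[-0.1,-0.2,0]],[0,[0,0,0],[0,0,0]],[0,[0,0,0],[0,0,0]],[0,[0,0,0],[0,0,0]],[0,[0,0,0],[0,0,0]],[0,[0,0,0],[0,0,0]],[0,[0,0,0],[0,0,0]],[0,[0,0,0],[0,0,0]]]}}

```text
time: 8.1
ee_pos: [0.521, 0.1967, 0.0535]
tcp_rot: [-180.0, -0.0, 9.1]
wrist_force: [0.7, -1.2, 0.8]
opening: 0.0852
```

```bash
python3 st.py 0.5212 0.1971 9.1 0.0103
```

```text
8.1 [0.521  0.1967 0.0535] [-179.9803   -0.0107    9.1   ] q [ 20.6731   5.6279  -5.8326  78.5251   0.0172 101.5731] F [ 0.7302 -1.1961  0.7602] [ 0.0203 -0.0059 -0.0164] 0.08518446810724606
shift cm [ 0.0205 -0.0348  4.3174] turn [-0.0197 -0.0107  0.    ]
```

>>> {"method": "play_rows", "body": {"rows": [[0,[0,0,1.2],[0,0,0]],[0,[0,0,1.2],[0,0,0]],[0,[0,0,0.7],[0,0,0]],[0,[0,0,0],[0,0,0]]]}}

```text
time: 8.5
ee_pos: [0.5205, 0.1965, 0.0188]
tcp_rot: [-180.0, 0.1, 9.1]
wrist_force: [0.3, -0.4, -0.5]
opening: 0.0855
```

```bash
python3 st.py 0.5212 0.1971 9.1 0.0103;python3 - <<'E'
from h import *
c=camera('side'); a=cv2.resize(c['img'][140:210,260:350,::-1],None,fx=5,fy=5)
s=camera('scene'); b=cv2.resize(s['img'][140:210,315:405,::-1],None,fx=5,fy=5)
cv2.imwrite('pics/p6.png',np.vstack([a,b])[:700][:, :]) if 0 else cv2.imwrite('pics/p6.png',cv2.resize(np.hstack([a,b]),None,fx=.88,fy=.88))
E
```

```text
8.5 [0.5205 0.1965 0.0188] [-179.996     0.059     9.1016] q [ 20.6756   6.4008  -8.869   74.7872   0.0157 101.574 ] F [ 0.3203 -0.4396 -0.4601] [ 0.0261 -0.0088 -0.0136] 0.08549636754564692
shift cm [ 0.0784 -0.0461  0.8473] turn [-0.004   0.059   0.0016]
```

View pics/p6.png

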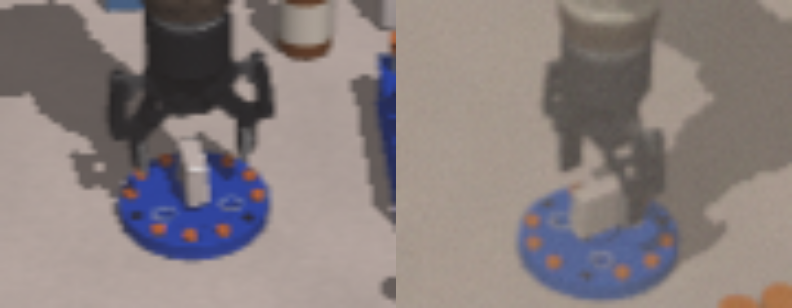

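Run:
```python
from h import *
np.set_printoptions(precision=1,suppress=True)
o=get_obs(); s=camera('scene'); c=camera('side'); w=camera('wrist')
save(w,'wrist7.png')
T=o['ee_pos']; Rm=R.from_euler('xyz',o['tcp_rot'],degrees=True)
P=T+Rm.apply([[.0425,0,-.040],[-.0425,0,-.04]])
print('scene',(proj(s,P)-[315,140])*5*.88+[396,0]); print('side',(proj(c,P)-[260,140])*4.4); print('w',proj(w,P))
```

```text
scene [[626.3 221.3]
 [569.7 169.2]]
side [[237.9 153.6]
 [146.4 167.2]]
w [[400.4 267.5]
 [240.5 267.8]]
```

View pics/wrist7.png

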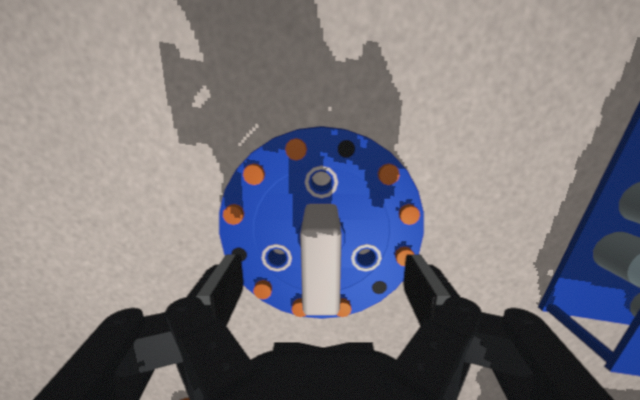

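>>> {"method": "play_rows", "body": {"rows": [[0,[0.1,0,1.0],[0,0,0]],[0,[0,0,0],[0,0,0]],[0.5,[0,0,0],[0,0,0]],[1,[0,0,0],[0,0,0]],[1,[0,0,0],[0,0,0]],[1,[0,0,0],[0,0,0]],[1,[0,0,0],[0,0,0]],[1,[0,0,0],[0,0,0]],[1,[0,0,0],[0,0,0]]], "newtons": 50}}

```text
time: 9.65
ee_pos: [0.5233, 0.1974, 0.0114]
tcp_rot: [-179.9, -0.2, 9.1]
wrist_force: [0.4, 1.2, -0.3]
opening: 0.0194
```

```bash
python3 st.py 0.5212 0.1971 9.1 0.02
python3 - <<'E'
from h import *
c=camera('wrist'); save(c,'wrist8.png')
E
```

```text
9.65 [0.5233 0.1974 0.0114] [-179.9363   -0.1988    9.1035] q [ 20.6543   6.7085  -9.363   73.7209   0.0226 101.5507] F [ 0.3945  1.2267 -0.275 ] [-0.0315  0.2474 -0.0502] 0.019350954127982482
shift cm [-0.2047 -0.0061 -0.8615] turn [-0.0637 -0.1988  0.0037]
```

View pics/wrist8.png

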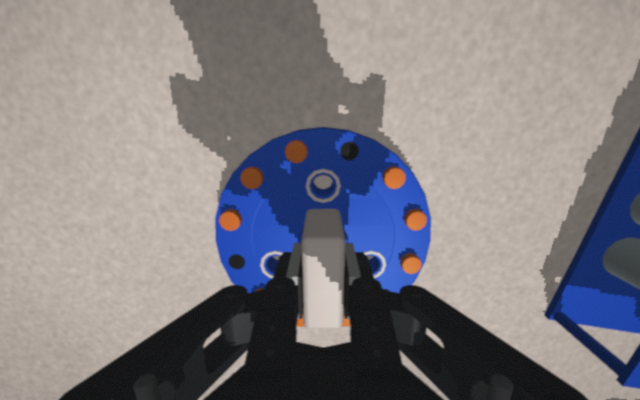

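>>> {"method": "play_rows", "body": {"rows": [[1,[0,0,-0.5],[0,0,0]],[1,[0,0,-1.0],[0,0,0]],[1,[0,0,-2.0],[0,0,0]],[1,[0,0,-2.0],[0,0,0]],[1,[0,0,0],[0,0,0]]]}}

```text
time: 10.2
ee_pos: [0.5217, 0.1967, 0.0679]
tcp_rot: [-180.0, 0.0, 9.1]
wrist_force: [1.4, -0.3, -3.8]
opening: 0.019
```

```bash
python3 st.py 0.5111 -0.1997 -1.9 0.20
python3 - <<'E'
from h import *
import pickle
c=camera('wrist'); save(c,'wrist9.png'); pickle.dump((c,get_obs()),open('c9.pkl','wb'))
E
```

```text
10.2 [0.5217 0.1967 0.0679] [-179.9934    0.0297    9.1005] q [ 20.6521   5.5311  -4.3394  80.1573   0.0125 101.5516] F [ 1.3685 -0.2673 -3.8261] [-0.0074 -0.0694  0.0148] 0.01898642827652384
shift cm [ -7.326   38.9732 -13.2131] turn [-0.0038  0.0302 11.0005]
```

View pics/wrist9.png

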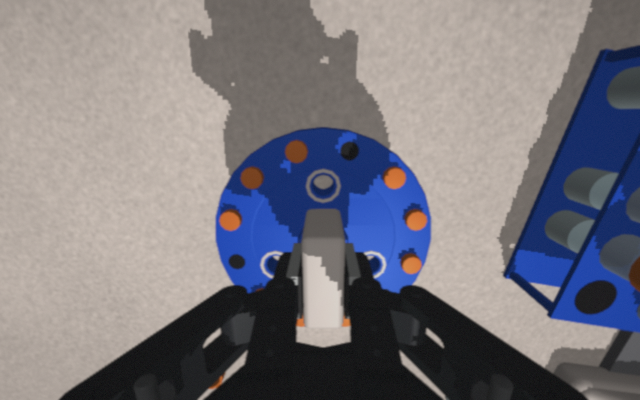

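Run:
```python
from seat import *
import pickle; c,o=pickle.load(open('c9.pkl','rb'))
np.set_printoptions(precision=4,suppress=True)
i=c['img'][120:300,205:445,::-1]; cv2.imwrite('pics/w9z.png',cv2.resize(i,None,fx=3.3,fy=3.3,interpolation=cv2.INTER_CUBIC))
z=o['ee_pos'][2]-.0114+.018
Rm=R.from_euler('xyz',o['tcp_rot'],degrees=True)
def tool(uv,z): return Rm.inv().apply(onz(c,uv,z)-o['ee_pos'])
w=tool([(323,185),(277.5,265),(369,265)],z); print(w,w.mean(0))
p=tool([(216,225),(431,225)],z); print(p,p.mean(0)); print(tool([(323,127)],z)+[0,.07,0])
```

```text
[[ 0.0014 -0.0367 -0.0066]
 [-0.0291  0.0183 -0.0065]
 [ 0.0321  0.0183 -0.0067]] [ 0.0015 -0.     -0.0066]
[[-0.0668 -0.0106 -0.0065]
 [ 0.0701 -0.0104 -0.0068]] [ 0.0017 -0.0105 -0.0066]
[[ 0.0014 -0.0007 -0.0066]]
```

View pics/w9z.png

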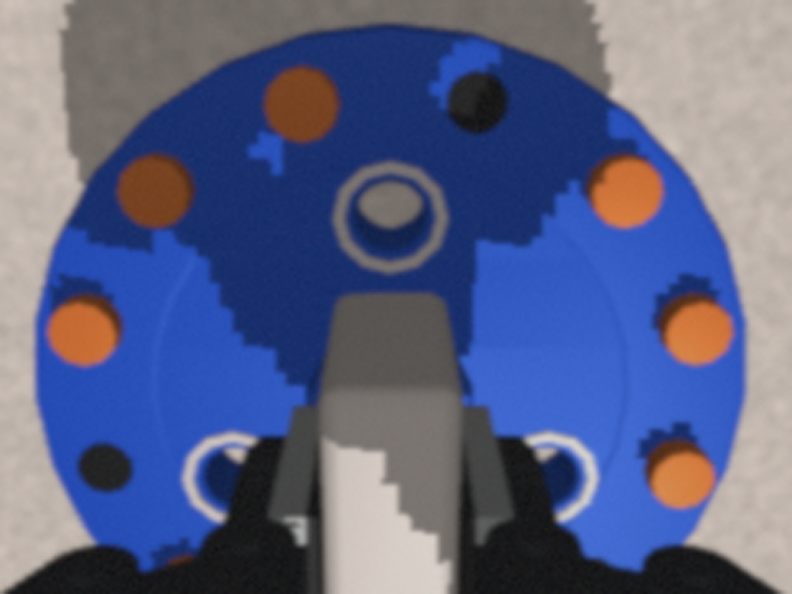

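>>> {"method": "play_rows", "body": {"rows": [[1,[0,0,-3],[0,0,0]],[1,[0,0,-4],[0,0,0]],[1,[0,0,-4],[0,0,0]],[1,[-0.2,1.0,-1],[0,0,0]],[1,[-0.3,2.0,0],[0,0,1]],[1,[-0.4,3.0,0],[0,0,1.5]],[1,[-0.4,4.0,0],[0,0,1.5]],[1,[-0.4,4.0,0],[0,0,1.5]],[1,[-0.4,4.0,0],[0,0,1.5]],[1,[-0.4,4.0,0],[0,0,1.5]],[1,[-0.3,4.0,0],[0,0,1.5]],[1,[-0.2,4.0,0],[0,0,1]]]}}

```text
time: 11.45
ee_pos: [0.5061, -0.1155, 0.17]
tcp_rot: [179.7, 1.4, -1.9]
wrist_force: [1.4, -0.4, -4.1]
opening: 0.0195
```

```bash
python3 st.py 0.5105 -0.1983 -1.93 0.19
```

```text
11.45 [ 0.5061 -0.1155  0.17  ] [179.6964   1.4457  -1.8789] q [-12.5116   1.6347   2.815   92.5452  -0.5651  79.3702] F [ 1.4185 -0.4341 -4.1392] [-0.0103 -0.0882 -0.0266] 0.019538614429198266
shift cm [ 0.6652  8.2761 -1.9783] turn [0.3042 1.4456 0.055 ]
```

>>> {"method": "play_rows", "body": {"rows": [[1,[0.2,3.5,0],[0.1,0.5,0]],[1,[0.2,2.5,0],[0.1,0.5,0]],[1,[0.1,1.0,0],[0.1,0.4,0]],[1,[0,0,0],[0,0,0]],[1,[0,0,0],[0,0,0]]]}}

```text
time: 11.95
ee_pos: [0.5035, -0.1938, 0.1603]
tcp_rot: [-179.9, 0.6, -2.3]
wrist_force: [0.0, -0.3, -5.3]
opening: 0.019
```

```bash
python3 st.py 0.5105 -0.1983 -1.93 0.13
```

```text
11.95 [ 0.5035 -0.1938  0.1603] [-179.8652    0.6422   -2.3479] q [-21.0034   3.5577   3.7593  90.8532  -0.0777  71.3457] F [ 0.0479 -0.3282 -5.309 ] [-0.0499 -0.0251 -0.0502] 0.0189545305230449
shift cm [0.7476 0.4302 3.0254] turn [-0.1372  0.6417 -0.4187]
```

>>> {"method": "play_rows", "body": {"rows": [[1,[0.7,0.4,-0.1],[-0.1,0.6,-0.4]],[1,[0,0,0],[0,0,0]],[1,[0,0,0],[0,0,0]]]}}

```text
time: 12.25
ee_pos: [0.5112, -0.1959, 0.1605]
tcp_rot: [-179.9, 0.0, -1.7]
wrist_force: [0.3, -0.3, -4.2]
opening: 0.0194
```

```bash
python3 st.py 0.5105 -0.1983 -1.93 0.13
python3 - <<'E'
from h import *
import pickle
w=camera('wrist'); save(w,'wrist10.png')
c=camera('side'); a=cv2.resize(c['img'][180:290,250:360,::-1],None,fx=3.6,fy=3.6,interpolation=cv2.INTER_CUBIC)
s=camera('scene'); b=cv2.resize(s['img'][150:260,205:315,::-1],None,fx=3.6,fy=3.6,interpolation=cv2.INTER_CUBIC)
cv2.imwrite('pics/p10.png',np.hstack([a,b])); pickle.dump((w,c,s,get_obs()),open('c10.pkl','wb'))
E
```

```text
12.25 [ 0.5112 -0.1959  0.1605] [-179.9258    0.0489   -1.7265] q [-20.9969   4.0044   4.2543  90.3205   0.0539  70.7296] F [ 0.3025 -0.3429 -4.1902] [0.0184 0.0143 0.0393] 0.019431884218256236
shift cm [-0.0569  0.2487  3.0535] turn [-0.0741  0.049   0.2035]
```

View pics/wrist10.png

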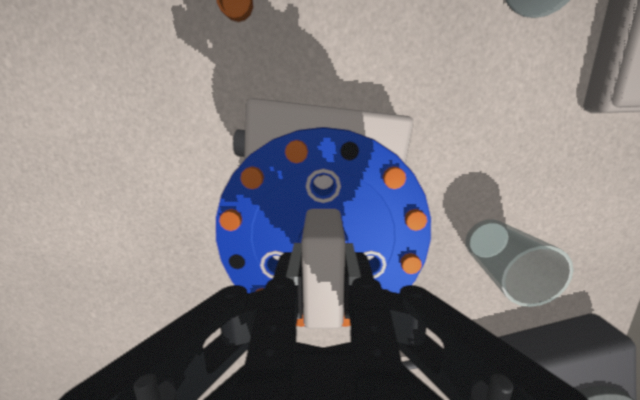

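View pics/p10.png

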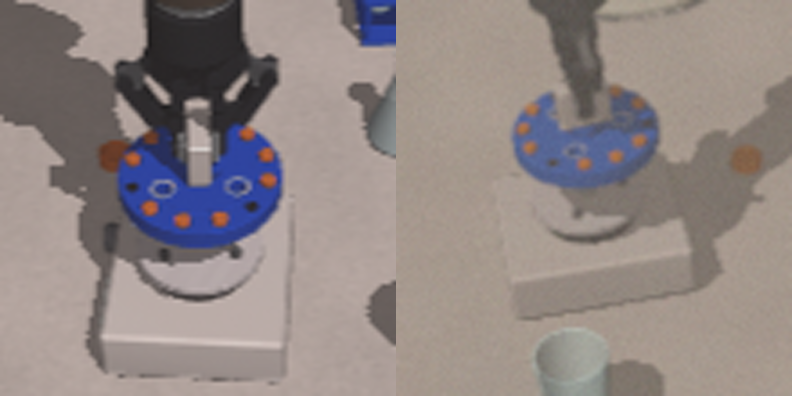

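>>> {"method": "play_rows", "body": {"rows": [[1,[0,0.3,1.0],[-0.1,0,0.2]],[1,[0,0,1.0],[0,0,0]],[1,[0,0,0.6],[0,0,0]],[1,[0,0,0],[0,0,0]]]}}

```text
time: 12.8
ee_pos: [0.5108, -0.1989, 0.1318]
tcp_rot: [180.0, 0.1, -1.9]
wrist_force: [0.8, 0.5, -4.5]
opening: 0.0193
```

```bash
python3 st.py 0.5105 -0.1983 -1.93 0.115
python3 - <<'E'
from h import *
import pickle
w=camera('wrist'); save(w,'wrist11.png')
i=w['img'][120:300,205:445,::-1]; cv2.imwrite('pics/w11z.png',cv2.resize(i,None,fx=3.3,fy=3.3,interpolation=cv2.INTER_CUBIC))
E
```

```text
12.8 [ 0.5108 -0.1989  0.1318] [179.9659   0.0774  -1.938 ] q [-21.2488   3.9119   0.9919  87.1418  -0.0577  70.6893] F [ 0.8421  0.4809 -4.4548] [0.0489 0.0417 0.0046] 0.019321776634800576
shift cm [-0.0253 -0.0648  1.6846] turn [ 0.0341  0.0774 -0.008 ]
```

View pics/w11z.png

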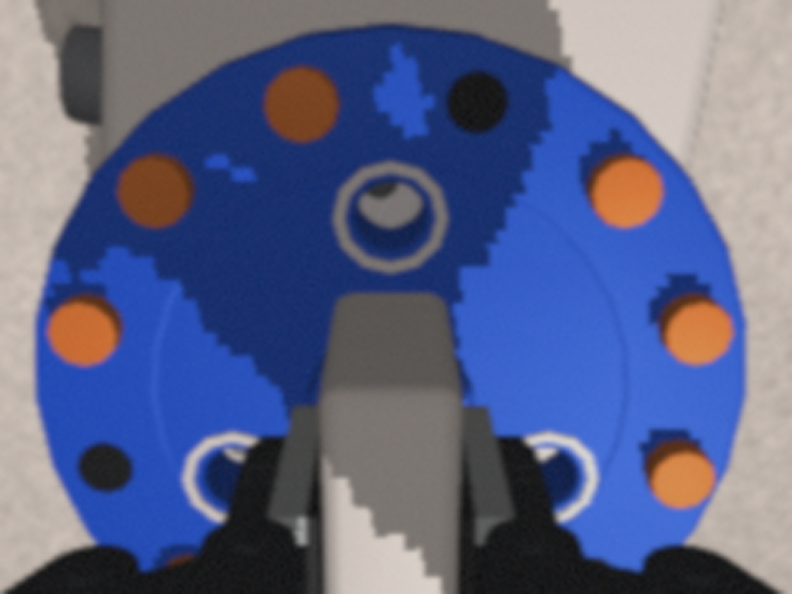

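>>> {"method": "play_rows", "body": {"rows": [[1,[-0.05,0,0.6],[0,0,0]],[1,[0,0,0.5],[0,0,0]],[1,[0,0,0.3],[0,0,0]],[1,[0,0,0],[0,0,0]]]}}

```text
time: 13.25
ee_pos: [0.5104, -0.1991, 0.1174]
tcp_rot: [180.0, 0.0, -1.9]
wrist_force: [0.1, 0.4, -5.2]
opening: 0.019
```

```bash
cat > look.sh <<'E'
python3 st.py 0.5105 -0.1983 -1.93 0.1074
python3 - <<'E'
from h import *
w=camera('wrist')
i=w['img'][140:290,240:410,::-1]; cv2.imwrite('pics/$1',cv2.resize(i,None,fx=4,fy=4,interpolation=cv2.INTER_CUBIC))
E
E
bash look.sh w12z.png
```

```text
13.25 [ 0.5104 -0.1991  0.1174] [179.9513   0.0302  -1.9449] q [-21.2778   3.8112  -0.7038  85.4974  -0.056   70.6671] F [ 0.104   0.3575 -5.177 ] [-0.0072  0.0257  0.0079] 0.0189910512761078
shift cm [ 0.0079 -0.0808  1.0019] turn [ 0.0487  0.0303 -0.0149]
```

View pics/w12z.png

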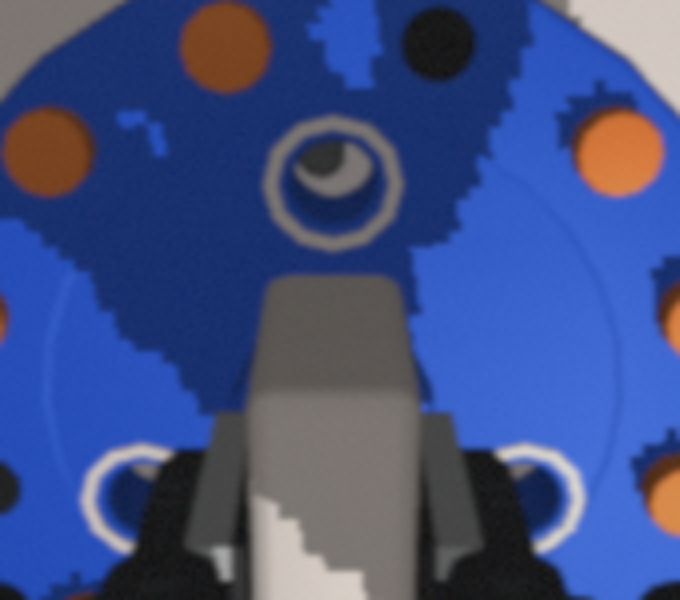

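>>> {"method": "play_rows", "body": {"rows": [[1,[0,0,0.3],[0,0,0]],[1,[0,0,0.3],[0,0,0]],[1,[0,0,0.1],[0,0,0]]]}}

```text
time: 13.6
ee_pos: [0.5106, -0.1997, 0.1125]
tcp_rot: [179.8, -0.1, -2.0]
wrist_force: [-4.0, 0.7, 4.3]
opening: 0.0194
```

```bash
bash look.sh w13z.png
```

```text
13.6 [ 0.5106 -0.1997  0.1125] [179.8381  -0.0828  -1.9599] q [-21.2929   3.718   -1.3491  84.8012  -0.1254  70.6669] F [-3.9615  0.6877  4.2596] [ 0.0652  0.947  -0.0363] 0.019359197148810785
shift cm [-0.0135 -0.1438  0.5051] turn [ 0.1619 -0.0827 -0.03  ]
```

View pics/w13z.png

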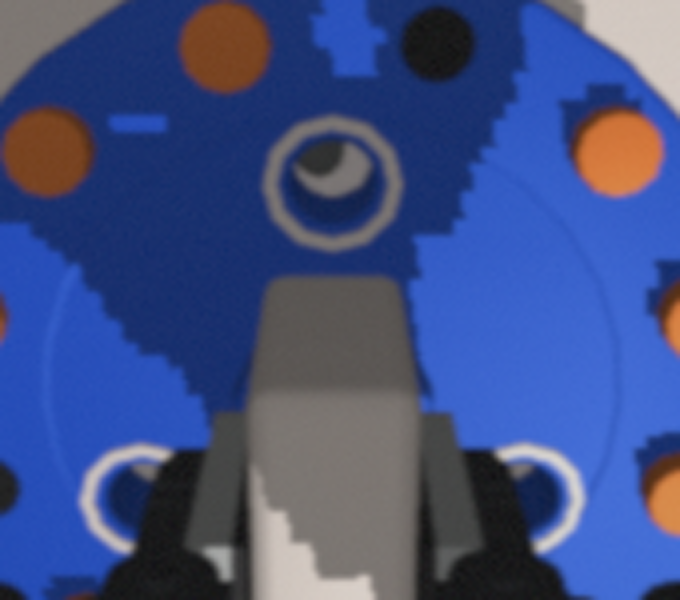

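>>> {"method": "play_rows", "body": {"rows": [[1,[-0.1,0,-0.3],[0,0,0]],[1,[-0.15,0,0],[0.1,-0.1,0]],[1,[0,0,0.3],[0,0,0]],[1,[0,0,0.3],[0,0,0]]]}}

```text
time: 14.05
ee_pos: [0.5086, -0.1998, 0.109]
tcp_rot: [179.9, -0.0, -2.0]
wrist_force: [-0.2, -0.9, -3.7]
opening: 0.0196
```

```bash
bash look.sh w14z.png
```

```text
14.05 [ 0.5086 -0.1998  0.109 ] [179.9474  -0.0456  -1.9621] q [-21.4272   3.5519  -1.8994  84.4882  -0.0345  70.5349] F [-0.173  -0.8524 -3.7019] [-0.2688  0.0327 -0.0355] 0.019575879023753618
shift cm [ 0.1889 -0.1549  0.1644] turn [ 0.0527 -0.0455 -0.0321]
```

View pics/w14z.png

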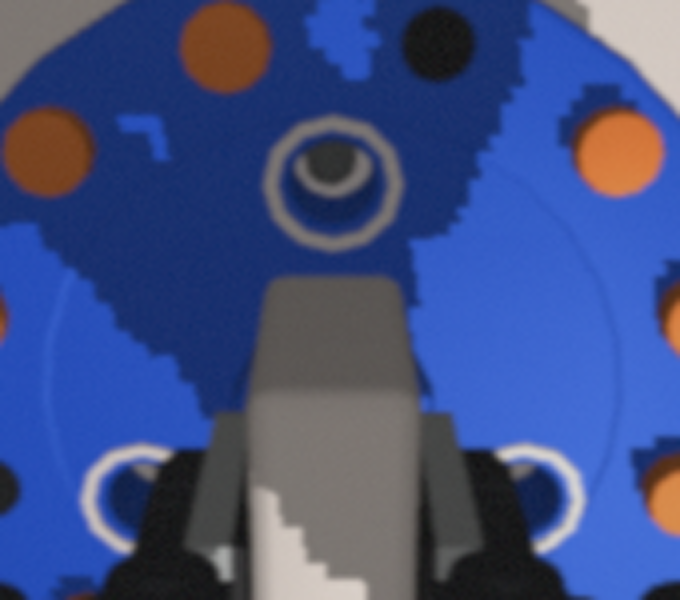

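>>> {"method": "play_rows", "body": {"rows": [[1,[0,0.05,0.2],[0,0,0]],[1,[0,0,0.2],[0,0,0]],[1,[0,0,0.2],[0,0,0]]]}}

```text
time: 14.4
ee_pos: [0.5082, -0.1999, 0.1011]
tcp_rot: [-180.0, 0.0, -1.9]
wrist_force: [0.6, -0.8, -4.1]
opening: 0.0191
```

```bash
bash look.sh w15z.png
```

```text
14.4 [ 0.5082 -0.1999  0.1011] [-179.9875    0.0498   -1.9494] q [-21.4687   3.67    -2.6525  83.7286  -0.0049  70.4807] F [ 0.5871 -0.751  -4.0861] [-0.2103 -0.0427  0.025 ] 0.019144716745863155
shift cm [ 0.2236 -0.1673 -0.6315] turn [-0.0125  0.0498 -0.0194]
```

View pics/w15z.png

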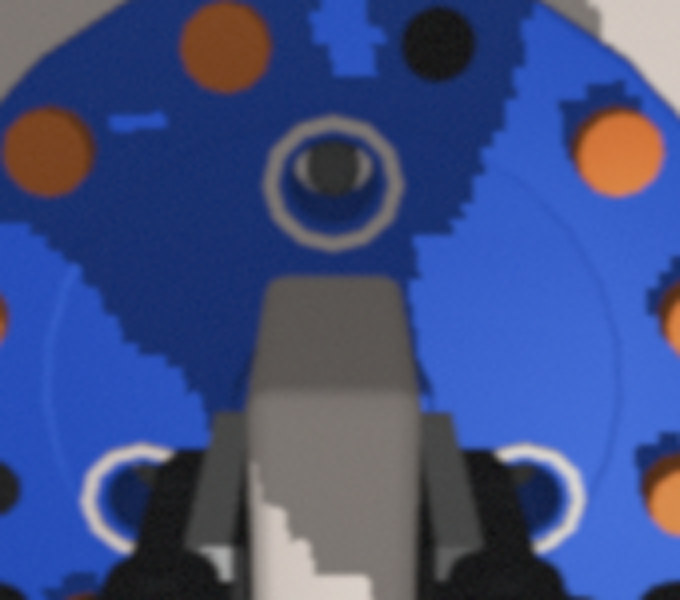

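>>> {"method": "play_rows", "body": {"rows": [[1,[0,0.05,0.15],[0,0,0]],[1,[0,0,0.12],[0,0,0]]]}}

```text
time: 14.65
ee_pos: [0.5081, -0.2003, 0.0977]
tcp_rot: [-180.0, 0.1, -1.9]
wrist_force: [0.8, 0.5, -5.3]
opening: 0.0193
```

```bash
python3 st.py
```

```text
14.65 [ 0.5081 -0.2003  0.0977] [-179.9637    0.0823   -1.9448] q [-21.5162   3.731   -2.9629  83.3958   0.0066  70.4286] F [ 0.8229  0.5232 -5.3319] [-0.0364  0.0332 -0.0422] 0.019303360741922824
```

>>> {"method": "play_rows", "body": {"rows": [[1,[0,0,0.1],[0,0,0]],[1,[0,0,0.1],[0,0,0]]]}}

```text
time: 14.85
ee_pos: [0.508, -0.2003, 0.0963]
tcp_rot: [-180.0, 0.1, -1.9]
wrist_force: [-2.2, 0.8, 0.4]
opening: 0.0192
```

```bash
python3 st.py
```

```text
14.85 [ 0.508  -0.2003  0.0963] [-179.9762    0.0507   -1.9473] q [-21.5198   3.702   -3.1448  83.209    0.0055  70.4274] F [-2.2204  0.7592  0.4054] [0.0952 0.3744 0.0353] 0.019167490060339482
```

>>> {"method": "play_rows", "body": {"rows": [[1,[-0.05,0,0.1],[0,0,0]],[1,[0,0,0.05],[0,0,0]]]}}

```text
time: 15.05
ee_pos: [0.508, -0.2003, 0.0958]
tcp_rot: [-180.0, -0.1, -1.9]
wrist_force: [-2.4, 1.1, 1.6]
opening: 0.0194
```

```bash
python3 st.py;python3 - <<'E'
from h import *
import pickle
c=camera('side'); a=cv2.resize(c['img'][190:290,250:360,::-1],None,fx=3.6,fy=3.6,interpolation=cv2.INTER_CUBIC)
s=camera('scene'); b=cv2.resize(s['img'][160:260,205:315,::-1],None,fx=3.6,fy=3.6,interpolation=cv2.INTER_CUBIC)
cv2.imwrite('pics/p16.png',np.hstack([a,b]))
E
```

```text
15.05 [ 0.508  -0.2003  0.0958] [-179.9907   -0.0598   -1.9445] q [-21.5343   3.5894  -3.3184  83.039    0.0288  70.4102] F [-2.3802  1.1205  1.6087] [ 0.1775  0.4723 -0.059 ] 0.019441636205495758
```

View pics/p16.png

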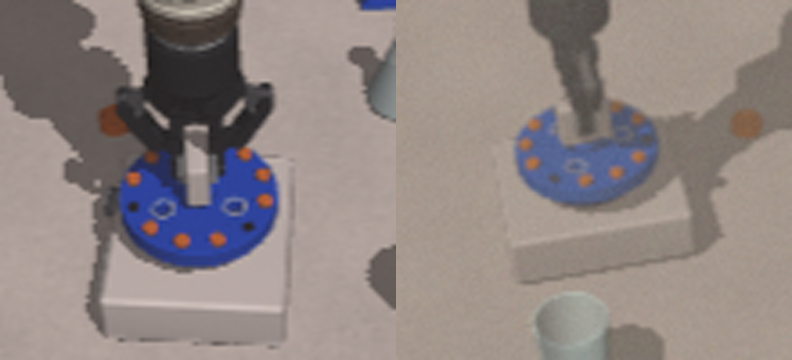

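>>> {"method": "play_rows", "body": {"rows": [[0.7,[0,0,0],[0,0,0]],[0.6,[0,0,0],[0,0,0]],[0.4,[0,0,0],[0,0,0]],[0,[0,0,0],[0,0,0]],[0,[0,0,0],[0,0,0]],[0,[0,0,0],[0,0,0]],[0,[0,0,0],[0,0,0]]], "newtons": 20}}

```text
time: 15.85
ee_pos: [0.5086, -0.2006, 0.0958]
tcp_rot: [180.0, -0.1, -1.9]
wrist_force: [-0.4, -0.2, -0.0]
opening: 0.0855
```

```bash
python3 st.py
```

```text
15.85 [ 0.5086 -0.2006  0.0958] [179.9758  -0.1136  -1.9459] q [-21.5356   3.6095  -3.2979  82.9774   0.0152  70.4103] F [-0.3757 -0.2402 -0.0058] [-0.0064 -0.0011 -0.011 ] 0.08550124036355108
```

Released, with no load on the wrist. Raising straight up.

>>> {"method": "play_rows", "body": {"rows": [[0,[0,0,-0.7],[0,0,0]],[0,[0,0,-1.5],[0,0,0]],[0,[0,0,-2.5],[0,0,0]],[0,[0,0,-3],[0,0,0]],[0,[0,0,-3],[0,0,0]],[0,[0,0,-3],[0,0,0]],[0,[0,0,-2],[0,0,0]],[0,[0,0,0],[0,0,0]],[0,[0,0,0],[0,0,0]]]}}

```text
time: 16.75
ee_pos: [0.5076, -0.2002, 0.2675]
tcp_rot: [179.9, -0.4, -1.9]
wrist_force: [0.0, 0.2, -0.2]
opening: 0.0855
```

```bash
python3 st.py;python3 - <<'E'
from h import *
import pickle
c=camera('side'); a=cv2.resize(c['img'][190:290,250:360,::-1],None,fx=3.6,fy=3.6,interpolation=cv2.INTER_CUBIC); save(c,'side17.png')
s=camera('scene'); b=cv2.resize(s['img'][160:260,205:315,::-1],None,fx=3.6,fy=3.6,interpolation=cv2.INTER_CUBIC)
cv2.imwrite('pics/p17.png',np.hstack([a,b]))
w=camera('wrist'); save(w,'w17.png'); pickle.dump(w,open('c17.pkl','wb'))
i=w['img'][100:240,250:400,::-1]; cv2.imwrite('pics/w17z.png',cv2.resize(i,None,fx=4,fy=4,interpolation=cv2.INTER_CUBIC))
E
```

```text
16.75 [ 0.5076 -0.2002  0.2675] [179.8656  -0.4173  -1.9409] q [-21.5361   5.8955  18.2782 101.9446   0.0133  70.4053] F [ 0.003   0.172  -0.2187] [ 0.0007 -0.0089  0.0246] 0.08549247277101783
```

View pics/w17z.png

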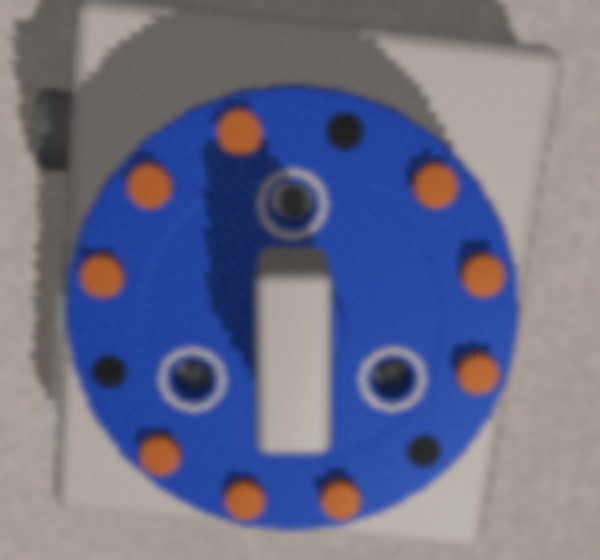

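View pics/p17.png

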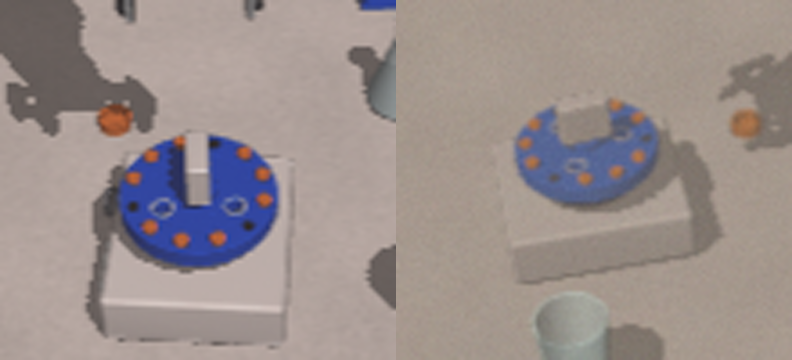

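View pics/side17.png

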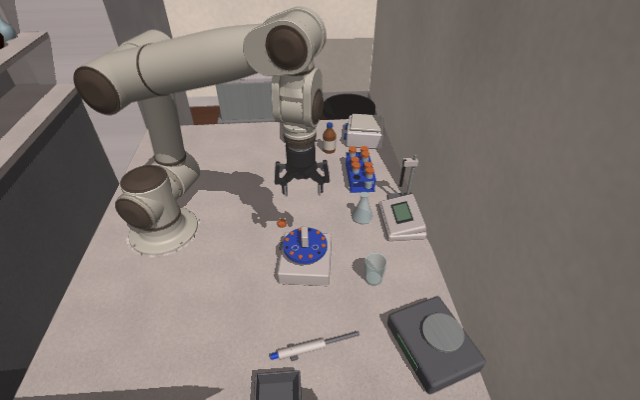

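Run:
```python
from seat import *
import pickle; c=pickle.load(open('c17.pkl','rb'))
np.set_printoptions(precision=4,suppress=True)
p=(np.array([(293,203.5),(193,379),(393,379)])+.5)/4-.5+[250,100]
for z in (.104,.112):
    w=onz(c,p,z)[:,:2]; print(z,w.mean(0),np.linalg.norm(w-w.mean(0),axis=1))
job_done(); print(get_obs()['time'])
```

```text
0.104 [ 0.5092 -0.1996] [0.036  0.0359 0.0359]
0.112 [ 0.5092 -0.1978] [0.0351 0.035  0.0351]
the job is handed in; nothing more can be done
the job is handed in; nothing more can be done
```

The carousel is mounted on the drive plate, fully home and released, and the job is handed in. The clock stood at about 17 s of the 72 s allowed.

**What I did:** I gripped the carousel by its bar, lifted it level and turned it 11° to match the stud angle seen from the wrist camera. Then I lowered it over the spindle onto the studs and let go.

**Last checks:**
- **Seating:** studs show in all three holes. The ring positions fit the 36 mm radius within 0.1 mm for a top face at 104 mm, the height expected when flat on the plate. The same fit was about 0.9 mm off for a top face 8 mm higher, roughly where it would sit if resting on the studs.
- **Release:** the wrist force was near zero after letting go, and the gripper is well clear above.
- **Forces:** readings between moves never showed more than about 9 N on the mixer. Load on the plate at seating was about 6 N.
- **Bystanders:** everything looked unmoved in the last side picture. I did not measure their positions again.

**What disagreed or went wrong:**
- **Fingertip height:** the real fingertips sit about 38 mm farther back than the reported tool point implies. My first grasp therefore closed on nothing above the bar; I worked the offset out from the pictures and regripped lower.
- **Spindle position:** my first position for it was about 2 mm off in x. The first touch on the spindle showed this as a gentle sideways force, so I raised the carousel slightly, shifted it about 2 mm and went down again.

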